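Lock the banding wheel with its pin

ROBOT

A 6-joint arm with a two-finger parallel gripper is mounted at the origin on the work surface. World frame = base frame: x ahead of the robot, y to its left, z up, the work surface at z = 0. Lengths are in m, angles in rad, forces in N, time in s.
With the tool pointing down it reaches from about 0.375 to 0.9 m from the base axis. Payload 3.1 kg.
Tool frame: the origin (TCP) lies between the finger pads; the fingertips stand manip.finger_overhang ahead of it and the grasp point (between the pads) lies 5 mm behind it (manip.finger_overhang is the distance from the TCP to the fingertips, in m); z points along the fingers, y is the line along which they close (so a half turn about z gives the same grasp; the last joint's range is limited). The gripper opens to 85 mm and grips with 20 to 120 N. Pads are 22 mm wide; open, the fingers measure 114 mm over their backs; the gripper's body (76 mm by 85 mm) begins 54 mm behind the grasp point. The pads swing forward as they close: fully open they stand 13 mm farther back than shut.
Start: joints at [1.083, 0.527, 1.433, -0, 1.181, -0.178], TCP at [0.191, 0.595, 0.245] pointing down, gripper open.
Joint ranges: [-3.08, 3.08], [-0.75, 2.2], [0.22, 2.44], [-1.43, 4.57], [0, 2.65], [-2.85, 2.85]. Speed limits (rad/s): [2.79, 2.79, 3.14, 3.14, 3.14, 3.14].

INTERFACE

Orientations are given as a unit quaternion [x, y, z, w].
In Python, from station import manip gives the robot as it stands.
- The arm moves only by the tool drive_tool, never from a script. Its argument "plan" is a list of rows, each a list of 7 numbers: the shift along the tool's x, y, z in m, then the turn, a rotation vector about the tool's x, y, z in degrees, then the opening, from -1 (shut) to 1 (fully open). In form: [[x, y, z, wx, wy, wz, gripper], ...]. A call has 1 to 10 rows; each row shifts and turns the commanded pose from where the row before left it, along the tool's axes as they then stand; what a row does not reach is not made up. A row lasts 1/10 s, in which the tool goes at most 50 mm and 8.59 degrees, less where a joint would pass 70% of its speed; a pose out of reach is approached as far as the arm can. A call is refused whole if a number of a shift passes 0.05 or a number of a turn 8.59, either way. A call with a gripper value outside its range is refused whole. The fingers move at their own pace and stop on an object; "newtons" is the grip in N (left out, the last holds). Time passes only in rows, so rows that do not move let the fingers close. It gives the time, the measured TCP pose, the force, the opening and the grip force at its end, in the units of the state.
- manip.sense(): the state, without advancing time (a new reading comes with each control period).
- manip.snapshot(name): name is "scene" or "top" or "wrist"; returns a dict with "image" (480x640x3 uint8, red, green, blue), "z_map" (480x640 float32, m along the optical axis (not along the pixel's ray), 0 where there is no reading), "fov_y" (degrees; the focal length in pixels is half the picture's height over the tangent of half this angle, whatever the lens; pixels are square), "cx", "cy" (the principal point, pixels), "k1" (the pictures are not rectified: a ray, as slopes to the right and down, at radius r is drawn at 1 + k1 r^2 times it, then the intrinsics apply), "extrinsics" (4x4, takes a point from camera to world coordinates); the wrist camera has in their place "mount" (4x4, takes a point from camera to tool coordinates, whose origin is the TCP and whose axes are the flange's). Camera axes: x right, y up, looking along -z (the intrinsics and any distortion apply to the point x, -y, -z); pixel columns grow to the right and rows downward; lengths in m; the calibration is good to about 2 mm. A picture is of the moment at which its call begins: read the wrist's pose just before it.
- manip.sign_off(): hands the job in; it is judged then, once.
The state is a dict: "t": time; "q": joint angles; "qd": joint speeds; "tau": joint torques, N m; "tcp_pos": TCP position; "tool_rot": TCP orientation; "force": force on the tool from outside, world axes, zero at the start; "ft_torque": the same for the moment, N m; "finger_gap": opening from 0.0 (shut) to 1.0 (fully open); "gripper_force": force on a finger pad.
Only numpy, scipy, OpenCV 4.12 (cv2) and the standard library are available. Lean on these libraries where they do the work, as an engineer would, in place of code of your own. Each camera call takes 0.05 s, during which the arm holds its last target. There are 200 camera calls.

TASK

Lock the potter's banding wheel so that it cannot turn while a pot is carved: take the steel locking pin out of its wooden block, put it into the hole near the turntable's rim, then, pressing only lightly and turning the wheel with the pin, feel for one of the holes of the index plate hidden underneath until the pin drops in, and push it gently home until its shoulder is flush on the turntable. Let go of the pin, never force it, and leave the bowl, the lump of clay and the wooden modelling tool where they are.

Things in the scene. Friction and masses are not known exactly. Their poses are not given: they have to be found in the camera images.
- pin: Steel locking pin, about 120 g: round shaft 12 mm in diameter, 34 mm long, with a 3 mm high chamfer to 8 mm at its tip; above it a round grip 22 mm in diameter and 40 mm tall. Origin at the tip, z up the axis. At the start the shaft stands in the block's hole and the underside of the grip (shoulder) rests on the block.
- pin_shoulder (a point): Centre of the pin's shoulder: on the pin's axis, 34 mm above the tip, at the underside of the grip. Same axes as the pin.
- block: Fixed pale wooden block, 70 x 90 x 45 mm high, with one 14 mm hole right through its middle in which the pin stands. Origin at the centre of its underside. The bowl and the block may change places.
- stand: Fixed blue foot (170 mm wide) and stem of the banding wheel; origin at the centre of its underside, on the wheel's vertical axis. It carries the turntable and below that, out of sight, a steel index plate that does not turn. Turntable: 14 mm thick, then a 4 mm gap, so the plate's top face lies 18 mm below the turntable's top face; plate 18 mm thick.
- wheel (a joint): Angle of the turntable on its stand (rad), counter-clockwise from above positive. It turns freely by at least 2 rad either way from its start, with a friction of about 0.1 N m, and stays where it is left; its zero is not at an index hole.
- wheel_hole (a point): Centre of the mouth of the 14 mm hole in the turntable, in a 25 mm steel bush flush with the top face, 85 mm from the wheel's axis and 110 mm above the table; moves with the turntable. z points up. Pin pressed against wheel or plate with more than 25 N counts as forcing it.
- wheel_centre (a point): Centre of the top face of the round blue turntable (220 mm wide), on the wheel's axis, 110 mm above the table. Ten through holes of the hidden index plate lie 36 degrees apart on an 85 mm radius about it, each 14.5 mm along the circle, 16.5 mm across; at the start the turntable's hole is over solid plate between two of them, at an unknown angle.
- bowl: Loose terracotta bowl, 100 mm wide and 55 mm high; a bystander. Origin at the centre of its underside.
- clay: Loose lump of clay, 130 x 100 x 80 mm; a bystander. Origin at the centre of its underside.
- modeller: Loose flat wooden modelling tool lying on the table; a bystander.

How it is judged:
On the way, in this order (a step that is already met when the one before it is completed fails the run):
1. the pin's shaft is in the turntable's hole, its tip at least 8 mm below the top face, its shoulder still at least 10 mm above it (z of pin in the frame of wheel_hole below -0.008 m and z of pin_shoulder in the frame of wheel_hole above 0.01 m and horizontal distance between pin and wheel_hole below 0.004 m), for 0.1 s.
2. the pin has dropped into an index hole and its shoulder is down on the turntable (z of pin_shoulder in the frame of wheel_hole below 0.003 m and horizontal distance between pin_shoulder and wheel_hole below 0.004 m), for 0.1 s.
At the end, for the whole second after the job is handed in: The pin stands upright (within 0.1 rad) through the turntable's hole and in an index hole, its shoulder flush on the turntable within 3 mm, centred within 4 mm, released and at rest, the wheel standing still (all of step 2 and z of pin_shoulder in the frame of wheel_hole above -0.003 m and angle between pin's own z axis and vertical below 0.1 rad and linear speed of pin below 0.02 m/s and velocity of joint wheel between -0.05 and 0.05 rad/s and contact force between pin and the fingers below 0.1 N); the robot touches nothing.
It fails at once if the pin is pressed against wheel, index plate or stand with more than 25 N (contact force between pin and stand above 25 N).
It fails at once if the bowl is moved by more than 25 mm (distance of bowl from where it was at the start of the episode above 0.025 m).
It fails at once if the lump of clay is moved by more than 25 mm (distance of clay from where it was at the start of the episode above 0.025 m).
It fails at once if the modelling tool is moved by more than 25 mm (distance of modeller from where it was at the start of the episode above 0.025 m).
It also fails if it takes over 58 s, if anything falls off the work surface, if the arm or the gripper's body presses on something with over 40 N, if the wrist force passes 120 N, or if a joint passes its speed limit or range.

## Working session

There is one attempt and no reset: what is moved stays moved. The work goes in short steps, Python scripts to look and compute and a tool call to move; the robot and the scene stay as the last step left them, time stands still between calls to the robot, and variables do not carry over. Pictures are saved under pics/ and viewed, at most 10 in all, crops included, and the job is handed in when it is done.

Besides the shell and the picture viewer there is one more tool, called after "Emit:" as name(argument=value, ...), one argument or row to a line, values as JSON. drive_tool: Moves the arm, as the interface text tells. Its arguments: {"type":"object","properties":{"plan":{"type":"array"},"newtons":{"type":"number"}},"required":["plan"]}

```bash
ls; mkdir -p pics
cat > h.py <<'E'
import numpy as np, cv2
from station import manip
from scipy.spatial.transform import Rotation as R
def snap(n):
    s=manip.sense(); d=manip.snapshot(n)
    if n=="wrist":
        T=np.eye(4);T[:3,:3]=R.from_quat(s["tool_rot"]).as_matrix();T[:3,3]=s["tcp_pos"]
        d["extrinsics"]=T@np.array(d["mount"])
    else: d["extrinsics"]=np.array(d["extrinsics"])
    return d
def save(d,p): cv2.imwrite(p,cv2.cvtColor(d["image"],cv2.COLOR_RGB2BGR))
def ray(d,u,v):
    f=240/np.tan(np.radians(d["fov_y"])/2)
    K=np.array([[f,0,d["cx"]],[0,f,d["cy"]],[0,0,1]])
    p=cv2.undistortPoints(np.array([[[u,v]]],float),K,np.array([d["k1"],0,0,0,0.]))[0,0]
    E=d["extrinsics"]; return E[:3,3],E[:3,:3]@np.array([p[0],-p[1],-1])
def onz(d,u,v,z):
    o,r=ray(d,u,v); return o+r*(z-o[2])/r[2]
def byz(d,u,v):
    o,r=ray(d,u,v); return o+r*d["z_map"][int(round(v)),int(round(u))]
E
python3 - <<'E'
from h import *
s=manip.sense();print(s,manip.finger_overhang)
for n in("scene","top"):
    d=snap(n);save(d,f"pics/{n}0.png");print(n,d["fov_y"],d["k1"],d["cx"],d["cy"],d["extrinsics"].round(3))
E
```

```text
pics
{'t': 0.0, 'q': array([ 1.08250535e+00,  5.28474490e-01,  1.43389338e+00, -1.42786376e-05,
        1.18140322e+00, -1.78445862e-01]), 'qd': array([-8.77732654e-05, -9.84042775e-04, -7.43730969e-04, -7.38668414e-05,
       -1.53921325e-03,  5.50044093e-04]), 'tau': array([ 2.08414560e-03, -4.42345369e+01, -1.78031981e+01, -1.08326515e-04,
        8.18435918e-03, -6.79947490e-06]), 'tcp_pos': array([0.19018707, 0.59464297, 0.24433131]), 'tool_rot': array([ 1.54300809e-01,  9.88023316e-01, -1.03141122e-03, -3.50183770e-04]), 'force': array([0.63558669, 0.45761764, 1.12317713]), 'ft_torque': array([-0.04013216, -0.06118748, -0.0140517 ]), 'gripper_force': 0.0, 'finger_gap': 1.0014045413216193} 0.014
scene 53.768234624337154 -0.07216742690905552 318.70462629722834 239.96207408165748 [[-0.354 -0.617  0.703  1.116]
 [ 0.935 -0.218  0.28   0.176]
 [-0.019  0.756  0.654  0.634]
 [ 0.     0.     0.     1.   ]]
top 48.84195709480223 -0.11536185613661161 320.6523915593017 241.71349765172266 [[-0.014  0.998 -0.062  0.414]
 [-1.    -0.013  0.006 -0.078]
 [ 0.005  0.062  0.998  1.227]
 [ 0.     0.     0.     1.   ]]
```

View pics/top0.png

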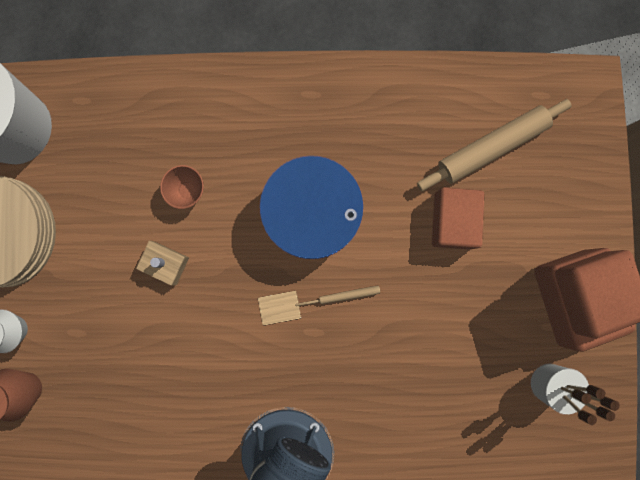

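View pics/scene0.png

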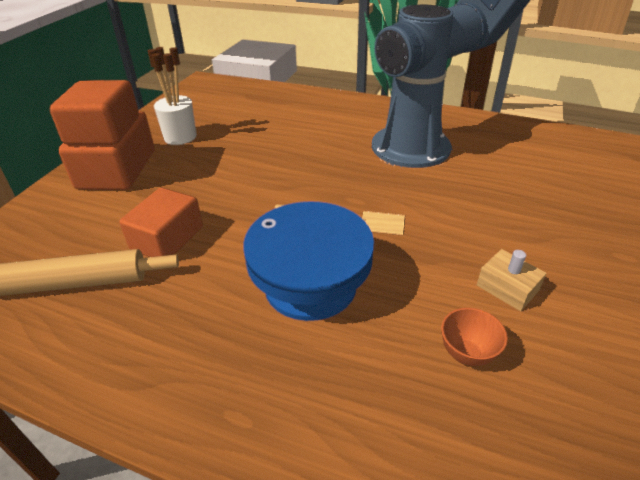

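The top view shows the turntable at (312,207), its bush at (350,214), the pin's grip at (156,263) on the block at (162,264), the bowl at (182,187), the clay at (460,218) and the modeller at (320,300). The scene view has the bush at (268,223) and the pin's top at (518,254). I'll measure these next.

Run:
```python
from h import *
d=snap("top");s=snap("scene")
def blob(m,c,r):
    m=m.astype(np.uint8).copy();k=np.zeros_like(m);cv2.circle(k,c,r,1,-1);m&=k
    n,l,st,ce=cv2.connectedComponentsWithStats(m);i=1+np.argmax(st[1:,4]);return ce[i],st[i]
for n,im,w,h,p in(("top",d,(312,207),(350,214),(156,263)),("scene",s,(310,240),(268,223),(518,262))):
    hsv=cv2.cvtColor(im["image"],cv2.COLOR_RGB2HSV).astype(int);H,S,V=hsv[...,0],hsv[...,1],hsv[...,2]
    c,st=blob((H>100)&(H<125)&(S>120),w,75);print(n,"wheel",c,st,onz(im,*c,.11))
    c,st=blob((S<80)&(V>60),h,11);print("bush",c,st,onz(im,*c,.11))
    c,st=blob((S<75)&(V>60),p,16);print("grip",c,st,onz(im,*c,.085),byz(im,*c))
    print(im["image"][p[1]-6:p[1]+7:2,p[0]-10:p[0]+11:3].tolist() if n=="top" else "")
out=cv2.resize(d["image"][150:300,125:375],None,fx=3,fy=3,interpolation=cv2.INTER_CUBIC)
cv2.imwrite("pics/crop.png",out[...,::-1])
```

```text
top wheel [310.45131972 206.88520916] [ 260  157  103  102 8032] [ 0.55736772 -0.06417632  0.11      ]
bush [350.30769231 214.36538462] [345 209  12  12 104] [ 0.540289   -0.14872283  0.11      ]
grip [156.83941606 262.25547445] [150 257  15  11 137] [0.44421636 0.27288402 0.085     ] [0.44426505 0.27344597 0.08316991]
[[[164, 137, 103], [154, 130, 98], [171, 142, 108], [150, 136, 122], [146, 124, 99], [161, 136, 101], [165, 138, 103]], [[173, 146, 109], [169, 142, 105], [164, 166, 172], [169, 168, 178], [160, 160, 168], [119, 121, 127], [162, 135, 102]], [[184, 155, 116], [176, 147, 111], [165, 167, 176], [165, 167, 176], [170, 171, 179], [114, 115, 121], [139, 127, 117]], [[181, 154, 115], [192, 161, 121], [167, 168, 177], [167, 166, 175], [171, 171, 180], [97, 98, 102], [122, 114, 109]], [[173, 146, 110], [136, 114, 86], [164, 166, 177], [170, 170, 179], [131, 131, 139], [76, 76, 81], [155, 134, 106]], [[165, 138, 104], [94, 79, 62], [104, 89, 73], [97, 93, 91], [69, 66, 60], [114, 98, 77], [170, 142, 106]], [[96, 81, 62], [98, 85, 64], [100, 85, 65], [103, 87, 65], [118, 101, 76], [199, 166, 124], [182, 153, 114]]]
scene wheel [309.30579672 256.87818995] [  244   202   130   114 11403] [ 0.59789785 -0.04794216  0.11      ]
bush [268.22680412 222.87628866] [262 219  14   9  97] [ 0.540065   -0.14923973  0.11      ]
grip [516.47826087 261.49832776] [508 250  18  24 299] [0.4672299  0.27496949 0.085     ] [0.45485684 0.27686492 0.07453556]
```

View pics/crop.png

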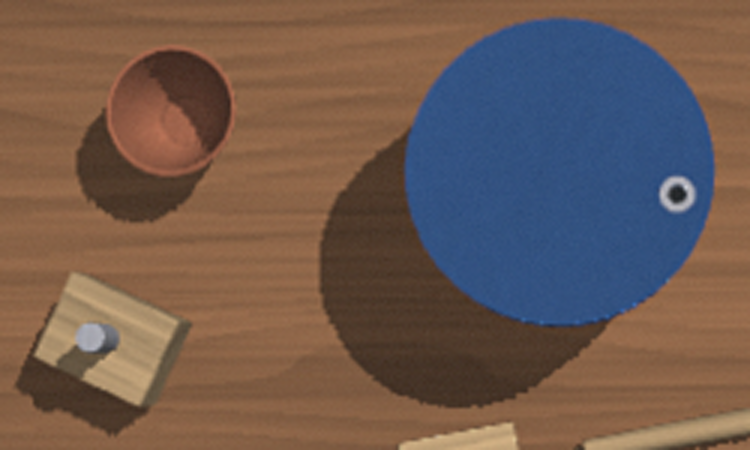

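Emit:
drive_tool(
  plan=[
    [-0.034,-0.023,0.002,0,0,0,1],
    [-0.034,-0.023,0.002,0,0,0,1],
    [-0.034,-0.023,0.002,0,0,0,1],
    [-0.034,-0.023,0.002,0,0,0,1],
    [-0.034,-0.023,0.002,0,0,0,1],
    [-0.034,-0.023,0.002,0,0,0,1],
    [-0.034,-0.023,0.002,0,0,0,1],
    [-0.034,-0.023,0.002,0,0,0,1],
    [-0.034,-0.023,0.002,0,0,0,1],
    [-0.034,-0.023,0.002,0,0,0,1],
  ],
  newtons=20,
)

```text
t: 1.2
tcp_pos: [0.445, 0.2711, 0.2252]
tool_rot: [0.154, 0.988, 0.0, -0.0]
force: [0.8, 0.0, -0.3]
finger_gap: 0.998
gripper_force: 0.0
```

Run:
```python
from h import *
d=snap("wrist");s=manip.sense();print(s["tcp_pos"],s["q"],R.from_quat(s["tool_rot"]).as_matrix().round(4))
save(d,"pics/w1.png");print(np.array(d["mount"]).round(3),d["k1"],d["fov_y"])
```

```text
[0.44963968 0.26693411 0.22509986] [ 0.32422947  0.41724008  1.7106948  -0.00509232  1.01069739 -0.93075637] [[-0.9514  0.308   0.0042]
 [ 0.308   0.9514 -0.0031]
 [-0.005  -0.0017 -1.    ]]
[[-0.001  0.956  0.293  0.075]
 [ 1.     0.001  0.     0.001]
 [-0.     0.293 -0.956 -0.13 ]
 [ 0.     0.     0.     1.   ]] -0.043625995112117254 64.9140787133277
```

View pics/w1.png

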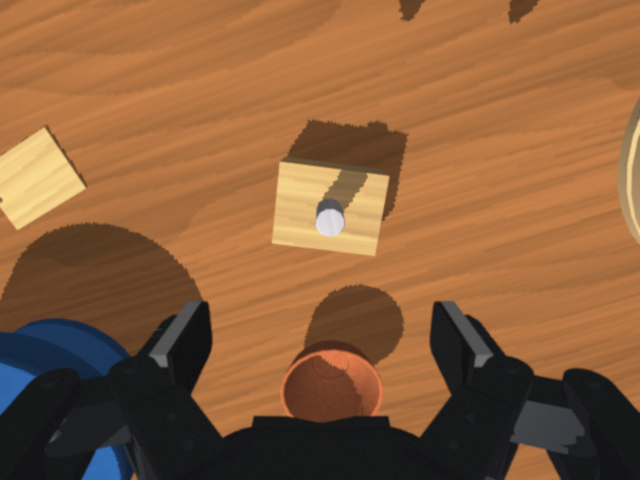

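The wrist view shows the pin's bright top at (330,221), the block around it, and the bowl beyond at (332,388). The arm was still settling, so I'll measure again.

```bash
cat >> h.py <<'E'
def bright(d,c,r,th=185):
    m=((d["image"].min(2)>th)*1).astype(np.uint8);k=np.zeros_like(m);cv2.circle(k,c,r,1,-1);m&=k
    n,l,st,ce=cv2.connectedComponentsWithStats(m);i=1+np.argmax(st[1:,4]);return ce[i],st[i]
E
python3 - <<'E'
from h import *
for i in range(4):
    d=snap("wrist");s=manip.sense()
    c,st=bright(d,(335,221),35);print(s["tcp_pos"],c,st,onz(d,*c,.085),byz(d,*c))
t=snap("top");s=snap("scene")
# two-view triangulation of pin top: scene top centre ~ bright disc
save({"image":cv2.resize(np.hstack([d["image"][190:260,290:370],s["image"][230:300,480:560]]),None,fx=5,fy=5)},"pics/c2.png")
E
```

```text
[0.44763798 0.2692117  0.22516312] [333.40101523 214.26903553] [320 201  28  27 591] [0.44521842 0.27930661 0.085     ] [0.44502931 0.27934129 0.08575787]
[0.44574074 0.27078744 0.22513048] [330.78803419 218.08376068] [317 205  28  27 585] [0.44512305 0.27920399 0.085     ] [0.4447757  0.27927763 0.08636163]
[0.4444625  0.27182282 0.22508954] [329.54576857 221.58721934] [316 209  28  26 579] [0.44519478 0.27922267 0.085     ] [0.44489093 0.27929137 0.08616229]
[0.4437205  0.27258768 0.22514229] [328.71180556 223.73090278] [315 211  28  26 576] [0.44513244 0.27919656 0.085     ] [0.44500728 0.27922599 0.0854712 ]
```

View pics/c2.png

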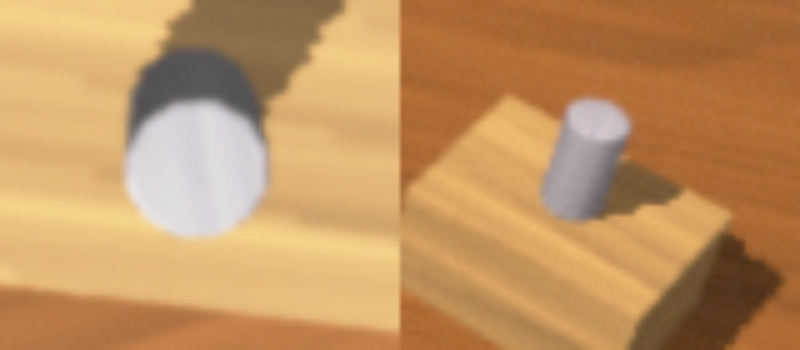

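Emit:
drive_tool(
  plan=[
    [0,0.005,0.02,0,0,0,1],
    [0,0,0.02,0,0,0,1],
    [0,0,0.02,0,0,0,1],
    [0,0,0.02,0,0,0,1],
    [0,0,0.02,0,0,0,1],
    [0,0,0.02,0,0,0,1],
    [0,0,0.02,0,0,0,1],
    [0,0,0.015,0,0,0,1],
    [0,0,0,0,0,0,1],
    [0,0,0,0,0,0,1],
  ],
  newtons=40,
)

```text
t: 2.55
tcp_pos: [0.4451, 0.2782, 0.0704]
tool_rot: [0.153, 0.988, -0.0, -0.0]
force: [0.0, 0.4, -0.2]
finger_gap: 1.001
gripper_force: 0.0
```

Run:
```python
from h import *
s=manip.sense();print(s["tcp_pos"],s["force"],R.from_quat(s["tool_rot"]).as_matrix().round(4))
d=snap("wrist");c,st=bright(d,(320,320),100);print(c,st,onz(d,*c,.085));save(d,"pics/w3.png")
```

```text
[0.44510929 0.27821327 0.07042058] [ 0.03079956  0.40472461 -0.24393334] [[-9.530e-01  3.031e-01 -4.000e-04]
 [ 3.031e-01  9.530e-01 -1.000e-04]
 [ 3.000e-04 -2.000e-04 -1.000e+00]]
[319.91042205 342.70068906] [ 291  318   59   50 2322] [0.44498055 0.27922025 0.085     ]
```

Emit:
drive_tool(
  plan=[
    [0,0.001,0.005,0,0,0,1],
    [0,0,0,0,0,0,1],
    [0,0,0,0,0,0,-1],
    [0,0,0,0,0,0,-1],
    [0,0,0,0,0,0,-1],
    [0,0,0,0,0,0,-1],
    [0,0,0,0,0,0,-1],
    [0,0,0,0,0,0,-1],
    [0,0,0,0,0,0,-1],
    [0,0,0,0,0,0,-1],
  ],
  newtons=40,
)

```text
t: 3.6
tcp_pos: [0.4461, 0.2782, 0.0655]
tool_rot: [0.154, 0.988, 0.0, 0.0]
force: [-0.9, -1.3, 3.6]
finger_gap: 0.246
gripper_force: 39.0
```

Emit:
drive_tool(
  plan=[
    [0,0,-0.01,0,0,0,-1],
    [0,0,-0.01,0,0,0,-1],
    [0,0,-0.02,0,0,0,-1],
    [0,0,-0.02,0,0,0,-1],
    [0,0,-0.02,0,0,0,-1],
    [0,0,-0.02,0,0,0,-1],
    [0,0,-0.02,0,0,0,-1],
    [0,0,-0.02,0,0,0,-1],
    [0,0,0,0,0,0,-1],
    [0,0,0,0,0,0,-1],
  ],
)

```text
t: 4.6
tcp_pos: [0.4458, 0.2782, 0.2056]
tool_rot: [0.154, 0.988, 0.0, 0.0]
force: [-0.3, -0.4, -1.7]
finger_gap: 0.248
gripper_force: 39.2
```

Run:
```python
from h import *
s=manip.sense();print(s["tcp_pos"],s["force"],R.from_quat(s["tool_rot"]).as_matrix().round(4),s["q"])
d=snap("wrist");save(d,"pics/w4.png")
t=snap("top");sc=snap("scene")
save({"image":cv2.resize(np.hstack([d["image"][240:480,200:440],np.pad(sc["image"][140:300,420:580],((0,80),(0,0),(0,0)))]),None,fx=2,fy=2)},"pics/c4.png")
```

```text
[0.44584188 0.27822925 0.20564294] [-0.34431918 -0.40353051 -1.67523307] [[-9.524e-01  3.048e-01  8.000e-04]
 [ 3.048e-01  9.524e-01  3.000e-04]
 [-6.000e-04  5.000e-04 -1.000e+00]] [ 3.45088078e-01  4.48570233e-01  1.72355586e+00  3.10630524e-05
  9.68632905e-01 -9.15995780e-01]
```

View pics/c4.png

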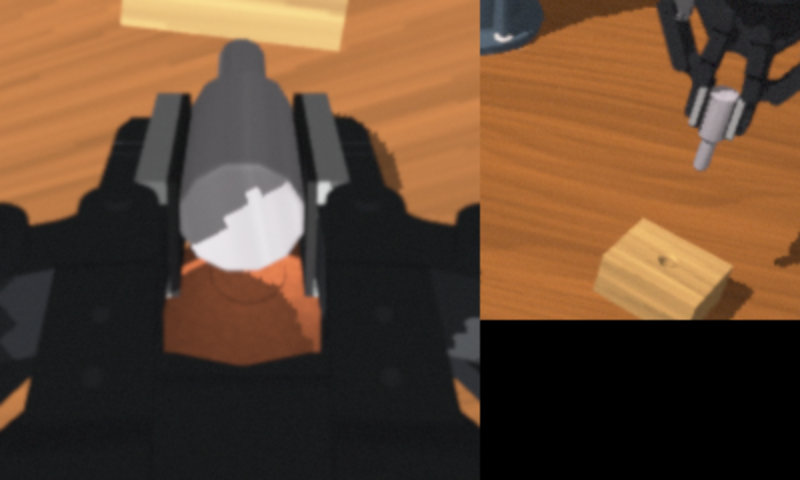

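Pin held upright, with its top at crop (242,217) and the shaft tip at crop (242,45). The block's hole is empty. Next I move over to near the turntable hole.

Emit:
drive_tool(
  plan=[
    [-0.025,-0.038,0,0,0,0,-1],
    [-0.025,-0.038,0,0,0,0,-1],
    [-0.025,-0.038,0,0,0,0,-1],
    [-0.025,-0.038,0,0,0,0,-1],
    [-0.025,-0.038,0,0,0,0,-1],
    [-0.025,-0.038,0,0,0,0,-1],
    [-0.025,-0.038,0,0,0,0,-1],
    [-0.025,-0.038,0,0,0,0,-1],
    [-0.025,-0.038,0,0,0,0,-1],
    [-0.025,-0.038,0,0,0,0,-1],
  ],
)

```text
t: 5.75
tcp_pos: [0.5679, -0.1616, 0.2039]
tool_rot: [0.155, 0.988, 0.001, -0.001]
force: [1.9, -0.1, -1.9]
finger_gap: 0.243
gripper_force: 39.4
```

Emit:
drive_tool(
  plan=[
    [0,0,0,0,0,0,-1],
    [0,0,0,0,0,0,-1],
    [0,0,0,0,0,0,-1],
    [0,0,0,0,0,0,-1],
  ],
)

```text
t: 6.15
tcp_pos: [0.5675, -0.1582, 0.2047]
tool_rot: [0.153, 0.988, 0.0, -0.001]
force: [-0.0, 0.3, -1.1]
finger_gap: 0.246
gripper_force: 39.5
```

Run:
```python
from h import *
d=snap("wrist");s=manip.sense();print(s["tcp_pos"],s["force"],R.from_quat(s["tool_rot"]).as_matrix().round(4),s["q"])
z=s["tcp_pos"][2]-.0655
print("top of pin",onz(d,321,348.5,.085+z))
save({"image":d["image"][120:480,120:520]},"pics/w5.png")
```

```text
[ 0.56773808 -0.15826638  0.20501609] [-0.3398106  -0.29048206 -1.32813547] [[-9.530e-01  3.031e-01 -1.200e-03]
 [ 3.031e-01  9.530e-01  7.000e-04]
 [ 1.400e-03  3.000e-04 -1.000e+00]] [-4.61384363e-01  5.28673987e-01  1.56410984e+00  1.33258861e-04
  1.05020663e+00 -1.72427775e+00]
top of pin [ 0.56647035 -0.15650032  0.22451609]
```

View pics/w5.png

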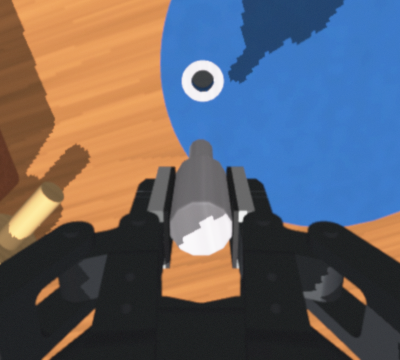

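The wrist view shows the bush at full-frame (322,201), the pin's tip at about (321,264) and its top at (321,349).

Run:
```python
from h import *
d=snap("wrist");s=manip.sense();im=d["image"]
Rt=R.from_quat(s["tool_rot"]).as_matrix()
m=((im.min(2)>150)*1).astype(np.uint8);m[:,:290]=0;m[:,355:]=0;m[:170]=0;m[235:]=0
cs,_=cv2.findContours(m,cv2.RETR_EXTERNAL,cv2.CHAIN_APPROX_NONE);c=max(cs,key=cv2.contourArea)
e=cv2.fitEllipse(c);print("bush",e);h=onz(d,*e[0],.11)
z=s["tcp_pos"][2]-.0655
g=cv2.cvtColor(im,cv2.COLOR_RGB2GRAY);hsv=cv2.cvtColor(im,cv2.COLOR_RGB2HSV)
p=((hsv[...,1]<60)*1).astype(np.uint8)
for r in range(256,300,3):
    x=np.where(p[r,300:345])[0]+300; print(r,(x.min(),x.max()) if len(x) else None,end=" ")
# pin top: dark+bright ellipse, from row extents
x=np.where(p[345,280:360])[0]+280;print("\ntoprow",x.min(),x.max())
pt=onz(d,321,348.5,.085+z)
t0=s["tcp_pos"]
for n,q in(("hole",h),("pintop",pt),("tip",onz(d,321,264,.011+z))):
    print(n,q,"tool rel",Rt.T@(q-t0))
t=snap("top");sc=snap("scene")
```

```text
bush ((322.3065490722656, 199.96189880371094), (40.66132354736328, 41.32094955444336), 87.06047058105469)
256 None 259 None 262 (np.int64(314), np.int64(327)) 265 (np.int64(301), np.int64(329)) 268 (np.int64(303), np.int64(331)) 271 (np.int64(310), np.int64(331)) 274 (np.int64(310), np.int64(331)) 277 (np.int64(309), np.int64(331)) 280 (np.int64(307), np.int64(334)) 283 (np.int64(303), np.int64(338)) 286 (np.int64(301), np.int64(340)) 289 (np.int64(300), np.int64(342)) 292 (np.int64(300), np.int64(344)) 295 (np.int64(300), np.int64(344)) 298 (np.int64(300), np.int64(344)) 
toprow 280 359
hole [ 0.54094984 -0.14731902  0.11      ] tool rel [0.02899807 0.0023454  0.09524267]
pintop [ 0.56672937 -0.1565931   0.22471951] tool rel [ 0.0017097   0.0013468  -0.01949838]
tip [ 0.56513034 -0.15594511  0.15071951] tool rel [0.00337223 0.00146333 0.05450297]
```

Emit:
drive_tool(
  plan=[
    [0.0,0.001,0.015,0,0,0,-1],
    [0,0,0.015,0,0,0,-1],
    [0,0,0.003,0,0,0,-1],
    [0,0,0,0,0,0,-1],
    [0,0,0,0,0,0,-1],
    [0,0,0,0,0,0,-1],
  ],
)

```text
t: 6.95
tcp_pos: [0.5691, -0.1591, 0.1731]
tool_rot: [0.154, 0.988, -0.0, 0.001]
force: [-0.4, 0.4, -1.7]
finger_gap: 0.244
gripper_force: 39.5
```

```bash
cat > m.py <<'E'
from h import *
d=snap("wrist");s=manip.sense();im=d["image"]
Rt=R.from_quat(s["tool_rot"]).as_matrix();t0=s["tcp_pos"];print(t0,s["force"],Rt[2])
m=((im.min(2)>150)*1).astype(np.uint8);m[:,:280]=0;m[:,370:]=0;m[:150]=0;m[300:]=0
cs,_=cv2.findContours(m,cv2.RETR_EXTERNAL,cv2.CHAIN_APPROX_NONE);c=max(cs,key=cv2.contourArea)
e=cv2.fitEllipse(c);print("bush",e);h=onz(d,*e[0],.11)
z=t0[2]-.0655
p=((cv2.cvtColor(im,cv2.COLOR_RGB2HSV)[...,1]<60)*1).astype(np.uint8)
for r in range(254,284,2):
    x=np.where(p[r,309:336])[0]+309; print(r,(x.min(),x.max()) if len(x) else None,end=" ")
print("\nhole",h,Rt.T@(h-t0)*1e3)
for r in(260,261,262): print(r,(Rt.T@(onz(d,320.5,r,.011+z)-t0)*1e3-[4,0,0]).round(2))
E
python3 m.py
```

```text
[ 0.56906291 -0.159122    0.17311166] [ 0.66973301  0.17188621 -1.80090293] [-1.59590515e-03 -2.54099901e-04 -9.99998694e-01]
bush ((320.3748474121094, 208.76158142089844), (39.29301452636719, 45.07807540893555), 1.2397894859313965)
254 None 256 None 258 None 260 (np.int64(317), np.int64(324)) 262 (np.int64(314), np.int64(327)) 264 (np.int64(312), np.int64(329)) 266 (np.int64(311), np.int64(330)) 268 (np.int64(310), np.int64(331)) 270 (np.int64(310), np.int64(331)) 272 (np.int64(310), np.int64(331)) 274 (np.int64(310), np.int64(331)) 276 (np.int64(309), np.int64(331)) 278 (np.int64(309), np.int64(332)) 280 (np.int64(309), np.int64(334)) 282 (np.int64(309), np.int64(335)) 
hole [ 0.54038502 -0.1487618   0.11      ] [30.57178651  1.14153725 63.06265803]
260 [ 1.2   1.17 54.49]
261 [ 0.64  1.17 54.49]
262 [ 0.09  1.17 54.49]
```

```bash
sed -i 's/^m=((im.min(2)>150)/m=((im[...,2].astype(int)-im[...,0]<45)/' m.py; python3 m.py
python3 - <<'E'
from h import *
d=snap("wrist");im=d["image"]
print(im[208,290:352:2].tolist());print(im[180:240:3,320].tolist())
E
```

```text
[ 0.56896021 -0.15910715  0.17300655] [-0.26615564 -0.0395497  -1.89701633] [-1.33013293e-03 -2.16485942e-04 -9.99999092e-01]
bush ((312.7178039550781, 278.6881103515625), (53.46253967285156, 95.72612762451172), 118.21756744384766)
254 None 256 None 258 None 260 (np.int64(317), np.int64(324)) 262 (np.int64(314), np.int64(327)) 264 (np.int64(312), np.int64(329)) 266 (np.int64(311), np.int64(330)) 268 (np.int64(310), np.int64(331)) 270 (np.int64(310), np.int64(331)) 272 (np.int64(310), np.int64(331)) 274 (np.int64(310), np.int64(331)) 276 (np.int64(309), np.int64(331)) 278 (np.int64(309), np.int64(332)) 280 (np.int64(309), np.int64(334)) 282 (np.int64(309), np.int64(335)) 
hole [ 0.57681244 -0.16496971  0.11      ] [-9.18181396 -3.17621331 63.01951071]
260 [ 1.12  1.16 54.49]
261 [ 0.56  1.16 54.49]
262 [-0.    1.16 54.49]
[[64, 125, 205], [63, 127, 205], [62, 127, 204], [62, 126, 204], [82, 136, 208], [236, 236, 243], [249, 248, 249], [249, 247, 249], [247, 245, 247], [246, 244, 246], [183, 184, 195], [61, 67, 76], [65, 67, 69], [65, 68, 71], [64, 67, 70], [65, 68, 70], [64, 67, 69], [64, 67, 69], [65, 67, 70], [67, 69, 72], [65, 68, 69], [63, 67, 68], [62, 65, 70], [101, 107, 125], [185, 179, 185], [151, 147, 151], [150, 147, 150], [154, 149, 152], [147, 145, 150], [71, 90, 123], [38, 71, 116]]
[[62, 127, 205], [62, 126, 206], [185, 204, 233], [248, 247, 248], [248, 246, 248], [248, 246, 248], [103, 103, 105], [66, 68, 70], [65, 68, 69], [64, 67, 69], [66, 69, 70], [65, 68, 70], [40, 56, 77], [35, 61, 95], [186, 195, 221], [248, 246, 248], [247, 246, 247], [245, 243, 247], [77, 133, 211], [62, 127, 208]]
```

```bash
sed -i 's/^m=((im\[.*<45)/m=((im.min(2)>110)/; s/m\[300:\]=0/m[250:]=0/' m.py; python3 m.py
```

```text
[ 0.56876435 -0.15904068  0.17274344] [-0.14245848  0.61450712 -2.11616095] [-7.66905052e-04 -1.40074510e-04 -9.99999696e-01]
bush ((322.80548095703125, 209.3724365234375), (47.33238983154297, 47.925537109375), 56.66605758666992)
254 None 256 None 258 None 260 (np.int64(317), np.int64(324)) 262 (np.int64(314), np.int64(327)) 264 (np.int64(312), np.int64(329)) 266 (np.int64(311), np.int64(330)) 268 (np.int64(310), np.int64(331)) 270 (np.int64(310), np.int64(331)) 272 (np.int64(310), np.int64(331)) 274 (np.int64(310), np.int64(331)) 276 (np.int64(309), np.int64(331)) 278 (np.int64(309), np.int64(332)) 280 (np.int64(309), np.int64(334)) 282 (np.int64(309), np.int64(335)) 
hole [ 0.54079174 -0.14758699  0.11      ] [30.18101218  2.38829097 62.71997753]
260 [ 1.04  1.15 54.5 ]
261 [ 0.48  1.15 54.5 ]
262 [-0.08  1.14 54.5 ]
```

Emit:
drive_tool(
  plan=[
    [0.0145,0.001,0,0,0,0,-1],
    [0.014,0,0,0,0,0,-1],
    [0,0,0,0,0,0,-1],
    [0,0,0,0,0,0,-1],
    [0,0,0,0,0,0,-1],
  ],
)

```text
t: 7.65
tcp_pos: [0.5428, -0.1499, 0.1726]
tool_rot: [0.154, 0.988, -0.0, 0.001]
force: [0.3, -0.0, -2.1]
finger_gap: 0.244
gripper_force: 39.5
```

Run:
```python
from h import *
d=snap("wrist");s=manip.sense();print(s["tcp_pos"],s["force"])
save({"image":cv2.resize(d["image"][200:360,240:400],None,fx=3.5,fy=3.5)},"pics/w6.png")
```

```text
[ 0.54275995 -0.14978306  0.17255312] [-0.20460598  0.46049939 -2.57801689]
```

View pics/w6.png

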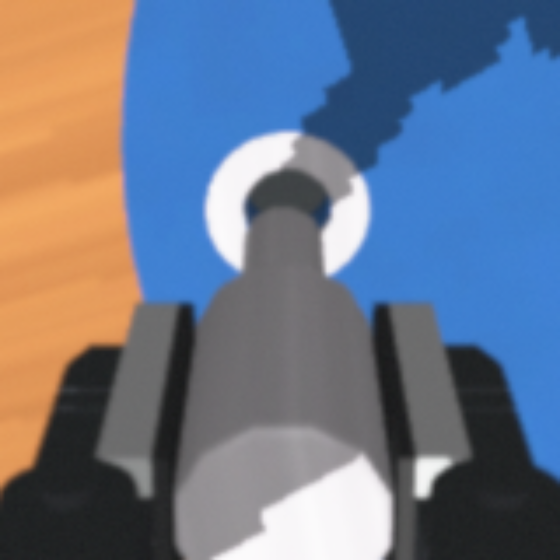

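The view shows the pin's tip at about (285,215), over the bush hole at (288,205). The remaining offset is about 1 mm.

Emit:
drive_tool(
  plan=[
    [0.001,0.0004,0.002,0,0,0,-1],
    [0,0,0.002,0,0,0,-1],
    [0,0,0.002,0,0,0,-1],
    [0,0,0.002,0,0,0,-1],
    [0,0,0.002,0,0,0,-1],
    [0,0,0,0,0,0,-1],
  ],
)

```text
t: 8.3
tcp_pos: [0.5408, -0.1486, 0.1619]
tool_rot: [0.154, 0.988, 0.0, -0.0]
force: [-0.6, -0.8, -1.4]
finger_gap: 0.242
gripper_force: 39.5
```

Emit:
drive_tool(
  plan=[
    [0,0,0.001,0,0,0,-1],
    [0,0,0.001,0,0,0,-1],
    [0,0,0.001,0,0,0,-1],
    [0,0,0.001,0,0,0,-1],
    [0,0,0,0,0,0,-1],
  ],
)

```text
t: 8.8
tcp_pos: [0.541, -0.1486, 0.1582]
tool_rot: [0.154, 0.988, -0.0, 0.0]
force: [0.2, -0.8, -1.9]
finger_gap: 0.247
gripper_force: 39.5
```

Emit:
drive_tool(
  plan=[
    [0,0,0.001,0,0,0,-1],
    [0,0,0.001,0,0,0,-1],
    [0,0,0.001,0,0,0,-1],
    [0,0,0.001,0,0,0,-1],
    [0,0,0.001,0,0,0,-1],
    [0,0,0.001,0,0,0,-1],
    [0,0,0,0,0,0,-1],
  ],
  newtons=30,
)

```text
t: 9.5
tcp_pos: [0.541, -0.1486, 0.1522]
tool_rot: [0.154, 0.988, -0.0, 0.0]
force: [0.2, -0.6, -1.6]
finger_gap: 0.245
gripper_force: 39.5
```

Emit:
drive_tool(
  plan=[
    [0,0,0.001,0,0,0,-1],
    [0,0,0.001,0,0,0,-1],
    [0,0,0.001,0,0,0,-1],
    [0,0,0.001,0,0,0,-1],
    [0,0,0,0,0,0,-1],
    [0,0,0,0,0,0,-1],
  ],
)

```text
t: 10.1
tcp_pos: [0.541, -0.1486, 0.1482]
tool_rot: [0.154, 0.988, -0.0, 0.0]
force: [1.0, 0.3, -1.8]
finger_gap: 0.244
gripper_force: 39.5
```

Emit:
drive_tool(
  plan=[
    [0,0,0.0005,0,0,0,-1],
    [0,0,0.0005,0,0,0,-1],
    [0,0,0,0,0,0,-1],
  ],
)

```text
t: 10.4
tcp_pos: [0.541, -0.1486, 0.1473]
tool_rot: [0.154, 0.988, -0.0, 0.0]
force: [0.7, 0.4, -0.9]
finger_gap: 0.241
gripper_force: 39.5
```

Emit:
drive_tool(
  plan=[
    [0,0,0.0004,0,0,0,-1],
    [0,0,0.0004,0,0,0,-1],
    [0,0,0,0,0,0,-1],
  ],
)

```text
t: 10.7
tcp_pos: [0.541, -0.1486, 0.1465]
tool_rot: [0.154, 0.988, -0.0, 0.0]
force: [1.2, -0.2, -0.1]
finger_gap: 0.244
gripper_force: 39.5
```

Emit:
drive_tool(
  plan=[
    [0,0,0.0004,0,0,0,-1],
    [0,0,0,0,0,0,-1],
  ],
)

```text
t: 10.9
tcp_pos: [0.541, -0.1487, 0.1465]
tool_rot: [0.154, 0.988, -0.0, 0.0]
force: [-0.3, -0.5, 2.3]
finger_gap: 0.244
gripper_force: 39.6
```

Emit:
drive_tool(
  plan=[
    [-0.001,0.0001,0.0003,0,0,0,-1],
    [-0.001,0.0001,0,0,0,0,-1],
    [-0.001,0.0001,0,0,0,0,-1],
    [-0.001,0.0002,0,0,0,0,-1],
    [0,0,0,0,0,0,-1],
  ],
)

```text
t: 11.4
tcp_pos: [0.5422, -0.1488, 0.1463]
tool_rot: [0.154, 0.988, 0.0, -0.003]
force: [-5.1, -0.9, 10.3]
finger_gap: 0.245
gripper_force: 40.5
```

Emit:
drive_tool(
  plan=[
    [0,0,-0.0003,0,0,0,-1],
    [0,0,-0.0003,0,0,0,-1],
    [0,0,0,0,0,0,-1],
    [0,0,0,0,0,0,-1],
  ],
)

```text
t: 11.8
tcp_pos: [0.5425, -0.1488, 0.1464]
tool_rot: [0.154, 0.988, 0.0, -0.003]
force: [-4.3, -0.8, 5.8]
finger_gap: 0.244
gripper_force: 40.1
```

Run:
```python
from h import *
for i in range(3):
    s=manip.sense();print(s["tcp_pos"],s["force"],s["ft_torque"],R.from_quat(s["tool_rot"]).as_matrix()[2]);manip.snapshot("wrist")
```

```text
[ 0.54249148 -0.14881091  0.14638417] [-4.2920729  -0.81222312  5.80551458] [-0.0393985   1.09838766 -0.00558063] [ 5.73319682e-03 -5.07440979e-04 -9.99983436e-01]
[ 0.54249239 -0.14881606  0.14640894] [-5.67654778  1.06597296  5.60511552] [0.02089064 1.05545109 0.03273339] [ 5.73189211e-03 -5.21266581e-04 -9.99983437e-01]
[ 0.54247431 -0.14882     0.1463863 ] [-4.96091916 -0.00849138  5.92082788] [-0.01283273  1.07546279 -0.04403317] [ 5.77542191e-03 -5.23836859e-04 -9.99983185e-01]
```

Emit:
drive_tool(
  plan=[
    [0,0,-0.0003,0,0,0,-1],
    [0,0,0,0,0,0,-1],
    [0,0,0,0,0,0,-1],
  ],
)

```text
t: 12.25
tcp_pos: [0.5437, -0.1489, 0.1464]
tool_rot: [0.154, 0.988, 0.0, -0.001]
force: [-4.0, 0.2, 4.0]
finger_gap: 0.246
gripper_force: 39.7
```

Emit:
drive_tool(
  plan=[
    [-0.001,0.0001,-0.0002,0,0,0,-1],
    [-0.001,0.0002,0,0,0,0,-1],
    [-0.001,0.0002,0,0,0,0,-1],
    [-0.001,0.0002,0,0,0,0,-1],
    [0,0,0,0,0,0,-1],
  ],
)

```text
t: 12.75
tcp_pos: [0.5496, -0.15, 0.1467]
tool_rot: [0.154, 0.988, -0.0, 0.001]
force: [-0.2, 0.0, -0.9]
finger_gap: 0.25
gripper_force: 39.3
```

Emit:
drive_tool(
  plan=[
    [0,0,0.0003,0,0,0,-1],
    [0,0,0.0002,0,0,0,-1],
    [0,0,0,0,0,0,-1],
  ],
)

```text
t: 13.05
tcp_pos: [0.5495, -0.1502, 0.1466]
tool_rot: [0.154, 0.988, -0.0, 0.001]
force: [0.4, -0.5, -1.8]
finger_gap: 0.243
gripper_force: 39.4
```

Emit:
drive_tool(
  plan=[
    [0,0,0.0003,0,0,0,-1],
    [0,0,0.0002,0,0,0,-1],
    [0,0,0,0,0,0,-1],
  ],
)

```text
t: 13.35
tcp_pos: [0.5494, -0.1502, 0.1465]
tool_rot: [0.154, 0.988, -0.0, 0.001]
force: [-0.2, -0.1, 2.6]
finger_gap: 0.244
gripper_force: 39.6
```

Emit:
drive_tool(
  plan=[
    [-0.001,0.0002,-0.0002,0,0,0,-1],
    [-0.001,0.0002,0,0,0,0,-1],
    [-0.001,0.0002,0,0,0,0,-1],
    [-0.001,0.0003,0,0,0,0,-1],
    [0,0,0,0,0,0,-1],
  ],
)

```text
t: 13.85
tcp_pos: [0.5506, -0.1503, 0.1464]
tool_rot: [0.154, 0.988, -0.0, -0.003]
force: [-6.7, -1.6, 8.7]
finger_gap: 0.248
gripper_force: 40.4
```

Emit:
drive_tool(
  plan=[
    [0,0,-0.0007,0,0,0,-1],
    [0,0,0,0,0,0,-1],
    [0,0,0,0,0,0,-1],
    [0,0,0.0004,0,0,0,-1],
    [0,0,0.0004,0,0,0,-1],
    [0,0,0,0,0,0,-1],
  ],
)

```text
t: 14.45
tcp_pos: [0.5526, -0.1501, 0.1464]
tool_rot: [0.154, 0.988, -0.0, -0.001]
force: [-3.6, -0.8, 5.8]
finger_gap: 0.247
gripper_force: 40.1
```

Emit:
drive_tool(
  plan=[
    [0,0,-0.0012,0,0,0,-1],
    [-0.002,0.0005,0,0,0,0,-1],
    [-0.002,0.0005,0,0,0,0,-1],
    [0,0,0,0,0,0,-1],
    [0,0,0.0006,0,0,0,-1],
    [0,0,0.0003,0,0,0,-1],
    [0,0,0.0003,0,0,0,-1],
    [0,0,0,0,0,0,-1],
  ],
)

```text
t: 15.25
tcp_pos: [0.5578, -0.1507, 0.1465]
tool_rot: [0.154, 0.988, -0.0, 0.001]
force: [0.7, 1.0, 1.6]
finger_gap: 0.245
gripper_force: 39.6
```

Emit:
drive_tool(
  plan=[
    [0,0,-0.0012,0,0,0,-1],
    [-0.002,0.0006,0,0,0,0,-1],
    [-0.0018,0.0006,0,0,0,0,-1],
    [0,0,0,0,0,0,-1],
    [0,0,0.0006,0,0,0,-1],
    [0,0,0.0003,0,0,0,-1],
    [0,0,0.0003,0,0,0,-1],
    [0,0,0,0,0,0,-1],
  ],
)

```text
t: 16.05
tcp_pos: [0.561, -0.1506, 0.1465]
tool_rot: [0.154, 0.988, -0.0, 0.0]
force: [-2.6, 0.3, 4.8]
finger_gap: 0.241
gripper_force: 39.7
```

Emit:
drive_tool(
  plan=[
    [0,0,-0.0012,0,0,0,-1],
    [-0.0018,0.0007,0,0,0,0,-1],
    [-0.0019,0.0007,0,0,0,0,-1],
    [0,0,0,0,0,0,-1],
    [0,0,0.0006,0,0,0,-1],
    [0,0,0.0003,0,0,0,-1],
    [0,0,0.0003,0,0,0,-1],
    [0,0,0,0,0,0,-1],
  ],
)

```text
t: 16.85
tcp_pos: [0.5655, -0.1504, 0.1464]
tool_rot: [0.154, 0.988, -0.0, 0.001]
force: [-0.0, 1.1, 1.9]
finger_gap: 0.246
gripper_force: 39.6
```

Emit:
drive_tool(
  plan=[
    [0,0,-0.0012,0,0,0,-1],
    [-0.0018,0.0008,0,0,0,0,-1],
    [-0.0019,0.0008,0,0,0,0,-1],
    [0,0,0,0,0,0,-1],
    [0,0,0.0006,0,0,0,-1],
    [0,0,0.0003,0,0,0,-1],
    [0,0,0.0003,0,0,0,-1],
    [0,0,0,0,0,0,-1],
  ],
)

```text
t: 17.65
tcp_pos: [0.5691, -0.1499, 0.1459]
tool_rot: [0.154, 0.988, 0.0, 0.0]
force: [0.4, -0.1, -1.2]
finger_gap: 0.246
gripper_force: 39.5
```

z dropped with no force, so the pin is probably over a hole. I'll go a little deeper.

Emit:
drive_tool(
  plan=[
    [0,0,0.0004,0,0,0,-1],
    [0,0,0.0004,0,0,0,-1],
    [0,0,0,0,0,0,-1],
  ],
)

```text
t: 17.95
tcp_pos: [0.5691, -0.1499, 0.1452]
tool_rot: [0.154, 0.988, 0.0, 0.0]
force: [-0.4, 1.1, -1.9]
finger_gap: 0.246
gripper_force: 39.5
```

Emit:
drive_tool(
  plan=[
    [0,0,0.0005,0,0,0,-1],
    [0,0,0.0005,0,0,0,-1],
    [0,0,0,0,0,0,-1],
  ],
)

```text
t: 18.25
tcp_pos: [0.5693, -0.15, 0.1445]
tool_rot: [0.154, 0.988, -0.0, 0.0]
force: [-0.5, 0.2, 0.9]
finger_gap: 0.244
gripper_force: 39.5
```

Emit:
drive_tool(
  plan=[
    [-0.0005,0.0002,0,0,0,0,-1],
    [-0.0005,0.0002,0,0,0,0,-1],
    [0,0,0,0,0,0,-1],
    [0,0,0,0,0,0,-1],
  ],
)

```text
t: 18.65
tcp_pos: [0.57, -0.1499, 0.1441]
tool_rot: [0.154, 0.988, -0.0, -0.0]
force: [-0.6, -1.4, -1.1]
finger_gap: 0.244
gripper_force: 39.5
```

Force relieved and z fell further, so that is the right direction. Now down another 1 mm.

Emit:
drive_tool(
  plan=[
    [0,0,0.0005,0,0,0,-1],
    [0,0,0.0005,0,0,0,-1],
    [0,0,0,0,0,0,-1],
  ],
)

```text
t: 18.95
tcp_pos: [0.5703, -0.1499, 0.1432]
tool_rot: [0.154, 0.988, 0.0, 0.0]
force: [-0.6, -0.7, -0.1]
finger_gap: 0.246
gripper_force: 39.5
```

Emit:
drive_tool(
  plan=[
    [-0.0005,0.0002,0,0,0,0,-1],
    [0,0,0.0005,0,0,0,-1],
    [0,0,0.0005,0,0,0,-1],
    [0,0,0,0,0,0,-1],
  ],
)

```text
t: 19.35
tcp_pos: [0.5706, -0.1498, 0.142]
tool_rot: [0.154, 0.988, 0.0, -0.0]
force: [-1.4, -0.2, -1.4]
finger_gap: 0.242
gripper_force: 39.5
```

Emit:
drive_tool(
  plan=[
    [0,0,0.0005,0,0,0,-1],
    [0,0,0.0005,0,0,0,-1],
    [0,0,0.0005,0,0,0,-1],
    [0,0,0.0005,0,0,0,-1],
    [0,0,0,0,0,0,-1],
  ],
)

```text
t: 19.85
tcp_pos: [0.5706, -0.1498, 0.1401]
tool_rot: [0.154, 0.988, 0.0, -0.0]
force: [-0.9, -0.8, -0.1]
finger_gap: 0.247
gripper_force: 39.5
```

Emit:
drive_tool(
  plan=[
    [0,0,0.0007,0,0,0,-1],
    [0,0,0.0007,0,0,0,-1],
    [0,0,0.0007,0,0,0,-1],
    [0,0,0.0007,0,0,0,-1],
    [0,0,0.0007,0,0,0,-1],
    [0,0,0,0,0,0,-1],
  ],
)

```text
t: 20.45
tcp_pos: [0.5707, -0.1498, 0.1366]
tool_rot: [0.154, 0.988, 0.0, -0.0]
force: [0.2, 0.4, -1.6]
finger_gap: 0.247
gripper_force: 39.5
```

Emit:
drive_tool(
  plan=[
    [0,0,0.0007,0,0,0,-1],
    [0,0,0.0007,0,0,0,-1],
    [0,0,0.0007,0,0,0,-1],
    [0,0,0.0007,0,0,0,-1],
    [0,0,0,0,0,0,-1],
  ],
)

```text
t: 20.95
tcp_pos: [0.5706, -0.1498, 0.1338]
tool_rot: [0.154, 0.988, 0.0, -0.0]
force: [-0.8, -0.5, -0.6]
finger_gap: 0.245
gripper_force: 39.5
```

Emit:
drive_tool(
  plan=[
    [0,0,0.0006,0,0,0,-1],
    [0,0,0.0006,0,0,0,-1],
    [0,0,0.0006,0,0,0,-1],
    [0,0,0.0005,0,0,0,-1],
    [0,0,0,0,0,0,-1],
  ],
)

```text
t: 21.45
tcp_pos: [0.5707, -0.1498, 0.1315]
tool_rot: [0.154, 0.988, 0.0, -0.0]
force: [-0.1, -0.5, -1.4]
finger_gap: 0.24
gripper_force: 39.5
```

Emit:
drive_tool(
  plan=[
    [0,0,0.0004,0,0,0,-1],
    [0,0,0.0004,0,0,0,-1],
    [0,0,0,0,0,0,-1],
  ],
)

```text
t: 21.75
tcp_pos: [0.5707, -0.1498, 0.1308]
tool_rot: [0.154, 0.988, -0.0, 0.0]
force: [-0.2, 0.4, -1.0]
finger_gap: 0.251
gripper_force: 39.5
```

Emit:
drive_tool(
  plan=[
    [0,0,0.0004,0,0,0,-1],
    [0,0,0.0003,0,0,0,-1],
    [0,0,0,0,0,0,-1],
  ],
)

```text
t: 22.05
tcp_pos: [0.5708, -0.1498, 0.1305]
tool_rot: [0.154, 0.988, -0.0, 0.0]
force: [-1.6, 0.2, 2.5]
finger_gap: 0.244
gripper_force: 39.7
```

Shoulder down with about 4 N. I'll relax, release and rise.

Emit:
drive_tool(
  plan=[
    [0,0,-0.0003,0,0,0,-1],
    [0,0,0,0,0,0,1],
    [0,0,0,0,0,0,1],
    [0,0,0,0,0,0,1],
    [0,0,0,0,0,0,1],
    [0,0,0,0,0,0,1],
    [0,0,0,0,0,0,1],
  ],
)

```text
t: 22.75
tcp_pos: [0.5707, -0.1498, 0.1304]
tool_rot: [0.154, 0.988, -0.0, 0.0]
force: [0.1, -0.2, -0.0]
finger_gap: 1.002
gripper_force: 0.0
```

Emit:
drive_tool(
  plan=[
    [0,0,0,0,0,0,1],
    [0,0,-0.01,0,0,0,1],
    [0,0,-0.02,0,0,0,1],
    [0,0,-0.02,0,0,0,1],
    [0,0,-0.02,0,0,0,1],
    [0,0,-0.02,0,0,0,1],
    [0,0,-0.02,0,0,0,1],
    [0,0,0,0,0,0,1],
    [0,0,0,0,0,0,1],
  ],
)

```text
t: 23.65
tcp_pos: [0.5706, -0.1498, 0.2409]
tool_rot: [0.154, 0.988, -0.0, 0.0]
force: [-0.0, 0.9, -0.1]
finger_gap: 1.002
gripper_force: 0.0
```

Run:
```python
from h import *
d=snap("wrist");s=manip.sense();print(s["tcp_pos"],s["t"],s["finger_gap"])
sc=snap("scene");o=np.hstack([d["image"][130:430,170:470],sc["image"][150:330,210:390].repeat(2,0).repeat(2,1)[:300,:360]])
save({"image":o},"pics/end.png")
```

```text
[ 0.57010175 -0.14956089  0.23996487] 23.7 1.0021163715449064
```

View pics/end.png

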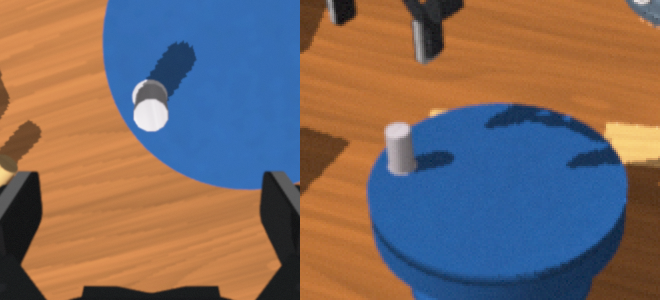

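The pin stands upright and flush on the turntable, at (150,105) in the wrist crop and (399,150) in the scene crop. The gripper is well clear above it.

```bash
python3 -c "
from station import manip
print(manip.sign_off())"
```

```text
the job is handed in; nothing more can be done
None
```

The pin dropped into an index hole, its shoulder is flush on the turntable, and it is released with the gripper clear; I handed the job in at about 24 s, and sign-off returned no verdict.

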